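# Clamp the coil boom with its U-clamp

## Robot

A 6-joint arm with a two-finger parallel gripper is mounted at the origin on the work surface. World frame = base frame: x ahead of the robot, y to its left, z up, the work surface at z = 0. Lengths are in m, angles in rad, forces in N, time in s.
With the tool pointing down it reaches from about 0.25 to 0.775 m from the base axis. Payload 4 kg.
Tool frame: the origin (TCP) lies at the very end of the fingers, on their centre line; the grasp point (between the pads) lies 19 mm behind it; x points along the fingers, z is the direction in which the jaws open and shut, and the axes are right-handed (so a half turn about x gives the same grasp; the last joint's range is limited). The gripper opens to 85 mm and grips with 20 to 120 N. Pads are 22 mm wide; open, the fingers measure 114 mm over their backs; the gripper's body (76 mm by 85 mm) begins 54 mm behind the grasp point. The pads swing forward as they close: fully open they stand 13 mm farther back than shut.
Start: joints at [1.209, 0.087, 1.371, -0, 1.684, -0.103], TCP at [0.141, 0.532, 0.231] pointing down, gripper open.
Joint ranges: [-3.1, 3.1], [-0.76, 2.03], [0.27, 2.55], [-1.08, 4.22], [0.17, 2.65], [-2.57, 2.57]. Speed limits (rad/s): [2.79, 2.79, 3.14, 3.14, 3.14, 3.14].

## Interface

Orientations are given as a rotation vector (axis times angle).
In Python, from workcell import get_state, capture, close_job gives the robot as it stands.
- The arm moves only by the tool play_rows, never from a script. Its argument "targets" is a list of rows, each a list of 6 numbers: the shift along the tool's x, y, z scaled (see below), then the turn, a rotation vector about the tool's x, y, z scaled (see below). In form: [[x, y, z, rx, ry, rz], ...]. A call has 1 to 12 rows; each row is the pose to reach, as a shift and turn from the pose commanded when the call began, along the tool's axes at that moment; what a row does not reach only later rows make up. The controller multiplies each number of a shift by 0.25 m and each number of a turn by 0.5 rad. A row lasts 1/12 s, in which the tool goes at most 41.7 mm and 7.16 degrees, less where a joint would pass 70% of its speed; a pose out of reach is approached as far as the arm can. A call with a number of a shift or a turn outside -1 to 1 is refused whole. A call with a gripper value outside its range is refused whole. "jaw" is the closure, from 0 (fully open) to 1 (shut), set as the call begins (left out, the last holds). The fingers move at their own pace and stop on an object; the grip force is fixed at half the most. Time passes only in rows, so rows that repeat a pose let the fingers close. It gives the time, the measured TCP pose, the force and the opening at its end, in the units of the state.
- get_state(): the state, without advancing time (a new reading comes with each control period).
- capture(name): name is "scene" or "top"; returns a dict with "color" (384x512x3 uint8, red, green, blue), "camera_matrix" (3x3 intrinsics, pixels), "pose" (4x4, takes a point from camera to world coordinates). Camera axes: x right, y down, z forward; pixel columns grow to the right and rows downward; lengths in m; the calibration is good to about 2 mm. A picture is of the moment at which its call begins. There is no depth.
- close_job(): hands the job in, once; it reports no verdict.
The state is a dict: "clock": time; "q": joint angles; "qd": joint speeds; "joint_torque": joint torques, N m; "ee_pos": TCP position; "tcp_rot": TCP orientation; "force": force on the tool from outside, world axes, zero at the start; "wrist_torque": the same for the moment, N m; "finger_gap": finger opening in m.
Only numpy, scipy, OpenCV 4.12 (cv2) and the standard library are available. Lean on these libraries where they do the work, as an engineer would, in place of code of your own. Each camera call takes 0.05 s, during which the arm holds its last target. There are 200 camera calls.

## Task

Take the wide U-clamp out of the grey rack, put it astride the tube of the coil boom with both legs in the two holes of the block under the tube, and push it fully home until its crown sits on the tube, then let go. The sliding block is not always at the same place along the tube, so look or feel for the holes, and work gently: never press the clamp on the boom stand harder than a firm thumb push (about 30 N). Leave the narrow clamp, the screwdriver, the meter and the red bin where they are.

Things in the scene. Friction and masses are not known exactly. Their poses are not given: they have to be found in the camera images.
- uclamp_grip (a point): Wide U-clamp, legs down in one of the rack's slots: square U of 8 mm steel bar, tips tapered to 5 mm, legs 38 mm apart (centres), black grip block on the crown 14 (x) x 30 (y) x 36 mm tall; grip it across x. Point: in the block, 16 mm below its top, 84 mm above the leg tips, 24 mm above the crown bar's underside. z up, y from leg to leg. 0.15 kg; may lean a few degrees in the rack.
- narrow_grip (a point): A narrow U-clamp in the rack's other slot, to be left alone: same height, bar and grip block as the wide one, but its legs are only 24 mm apart. Point and axes as for the wide one.
- rack: Grey plastic rack, fixed, 60 mm (x) by 150 mm (y) by 45 mm high, with two slots 9.6 mm by 53 mm along y, centred at y = +36 and -36 mm, 30 mm deep. Origin: centre of its underside, z up.
- bracket: Stand of the coil boom, fixed, foot 220 x 90 mm. Origin: centre of its underside on the bench; x along the tube towards the copper coil, z up. Level aluminium tube along x, 26 mm diameter, axis 62 mm above the bench, from x = -115 to 142 mm (coil, 56 mm diameter, from x = 104 mm). End blocks 20 mm long, 68 mm high, at x = -92 and 92 mm carry it.
- block_top (a point): Point on the stand's centre line, 45 mm above the bench, level with the flat top of the aluminium block below the tube (110 x 66 mm, 4 mm gap). Two upright 10 mm through holes in it, at y = +19 and -19 mm, side by side at the same x. That x lies anywhere from -24 to +24 mm of this point and is NOT measured: the block is set anew along the tube each time, then stays put.
- tube_top (a point): Point on top of the tube over the stand's origin, 75 mm above the bench. Clamp home: crown bar on the tube, grip point 24 mm above this (54 mm above with the tips on the block top). About 6 mm down each hole a sprung friction roll reaches 1 mm into the leg's way: the clamp does not fall in; it takes a push of about 3 to 8 N all the way; the rolls then hold it, squeezing each leg with 5 N.
- screwdriver: Loose screwdriver lying on the bench, a bystander. Origin in the tool.
- meter: Black pointer meter, 100 by 130 by 38 mm, a loose bystander. Origin: centre of its underside.
- parts_bin: Red open plastic bin, 100 by 130 by 50 mm, a loose bystander. Origin: centre of its underside.

How it is judged:
By the outcome, as a careful person would: the job done as asked, in the order asked, and still so for the second after the job is handed in, with the robot touching nothing.
It also fails if it takes over 64 s, if anything falls off the work surface, if the arm or the gripper's body presses on something with over 40 N, if the wrist force passes 120 N, or if a joint passes its speed limit or range.

## Working session

There is one attempt and no reset: what is moved stays moved. The work goes in short steps, Python scripts to look and compute and a tool call to move; the robot and the scene stay as the last step left them, time stands still between calls to the robot, and variables do not carry over. Pictures are saved under pics/ and viewed, about 8 in all and at most 12, crops included, and the job is handed in when it is done.

Besides the shell and the picture viewer there is one more tool, called after "Call:" in YAML: its name, and indented under it one key for each argument. play_rows: Moves the arm, as the interface text tells. Shifts and turns lie within -1 to 1; 1 stands for 0.25 m of shift or 0.5 rad of turn. Its arguments: {"type":"object","properties":{"targets":{"type":"array","items":{"type":"array","items":{"type":"number"}}},"jaw":{"type":"number"}},"required":["targets"]}

```bash
mkdir -p pics; ls
python3 - <<'E'
from workcell import *
import cv2,pickle
s=get_state();print(s)
for n in("scene","top"):
    c=capture(n);pickle.dump(c,open(f"pics/{n}0.pkl","wb"));cv2.imwrite(f"pics/{n}0.png",cv2.resize(c["color"][:,:,::-1],(800,600),interpolation=cv2.INTER_CUBIC))
    print(n,c["camera_matrix"].tolist(),c["pose"].round(4).tolist())
E
```

```text
pics
{'clock': 0.0, 'q': array([ 1.20892998e+00,  8.79835592e-02,  1.37228808e+00,  2.49293700e-05,
        1.68365055e+00, -1.03106094e-01]), 'qd': array([-1.21370157e-03, -7.10338118e-04,  1.51729421e-03,  1.30212837e-03,
        2.55984776e-04, -4.91050993e-06]), 'joint_torque': array([ 2.58834561e-04, -3.51864660e+01, -3.13273859e+01, -1.45450645e-04,
        1.10035573e-02,  1.28619496e-05]), 'ee_pos': array([0.14054947, 0.53119891, 0.2301064 ]), 'tcp_rot': array([-1.01779785,  1.32261236,  1.01579363]), 'force': array([ 1.25607032,  0.29075215, -0.29354714]), 'wrist_torque': array([ 0.02957513, -0.03602901,  0.0032068 ]), 'finger_gap': 0.08545409675315938}
scene [[371.2105510594945, 0.0, 252.2867899591742], [0.0, 371.2105510594945, 194.37298962191713], [0.0, 0.0, 1.0]] [[0.6013, 0.5903, -0.5385, 1.0685], [0.799, -0.4398, 0.41, -0.3375], [0.0052, -0.6768, -0.7361, 0.7277], [0.0, 0.0, 0.0, 1.0]]
top [[402.5779781401247, 0.0, 257.03206845055286], [0.0, 402.5779781401247, 187.11178223964865], [0.0, 0.0, 1.0]] [[0.0247, -0.9948, 0.0986, 0.5194], [-0.9997, -0.024, 0.0082, -0.002], [-0.0058, -0.0987, -0.9951, 0.9651], [0.0, 0.0, 0.0, 1.0]]
```

View pics/scene0.png

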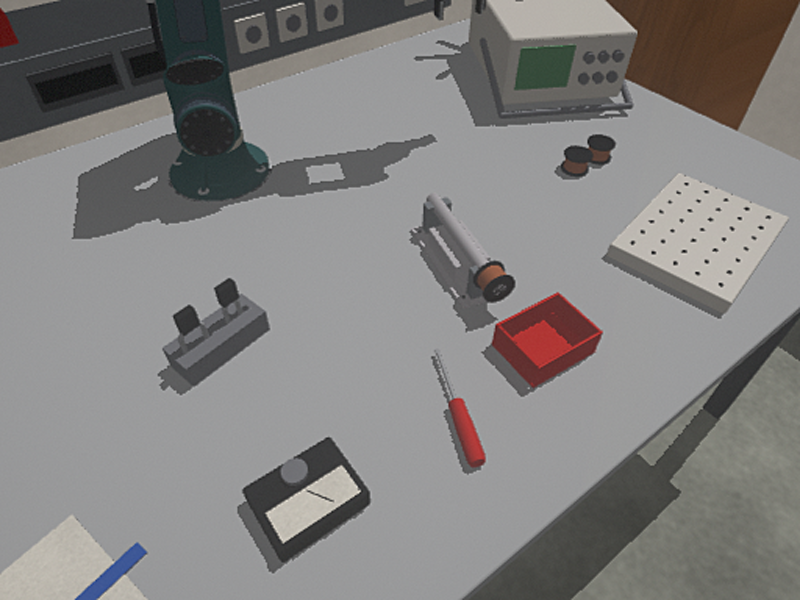

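View pics/top0.png

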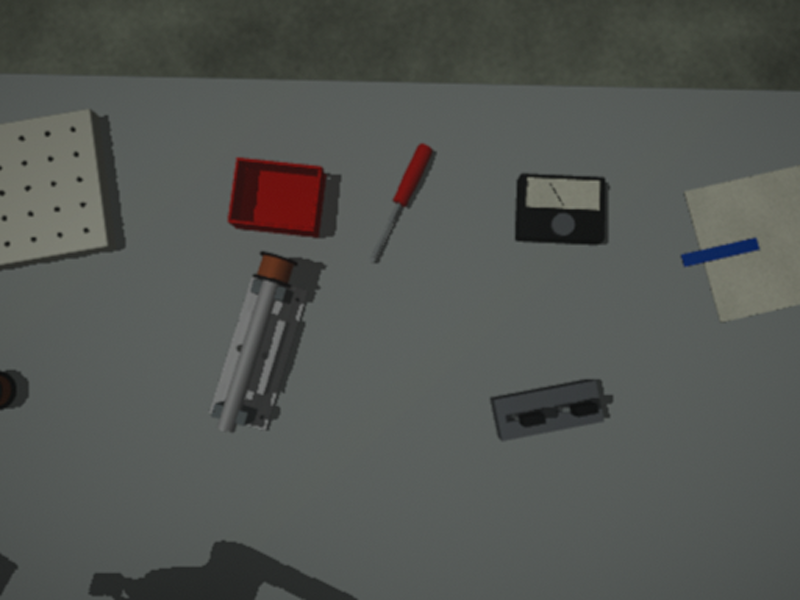

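The scene view shows the rack near (215,330) and the stand near (465,250). In the top view they are near (550,408) and (255,345), with a hole at about (239,348). Next come enlarged crops.

```bash
cat > h.py <<'E'
import pickle,cv2,numpy as np
def load(f): return pickle.load(open(f,"rb"))
def crop(c,x0,y0,w,h,k):
    im=cv2.resize(c["color"][y0:y0+h,x0:x0+w,::-1],(w*k,h*k),interpolation=cv2.INTER_CUBIC)
    im=cv2.convertScaleAbs(im,alpha=1.5)
    for i in range(0,w,10): cv2.putText(im,str(x0+i),(i*k,8),0,.3,(0,255,255));cv2.line(im,(i*k,10),(i*k,14),(0,255,255))
    for i in range(0,h,10): cv2.putText(im,str(y0+i),(0,i*k+3),0,.3,(0,255,0));cv2.line(im,(22,i*k),(26,i*k),(0,255,0))
    return im
def ray(c,u,v,z):
    K,P=c["camera_matrix"],c["pose"]; d=P[:3,:3]@np.linalg.solve(K,[u,v,1]); o=P[:3,3]
    return o+d*(z-o[2])/d[2]
def proj(c,p):
    K,P=c["camera_matrix"],c["pose"]; q=K@(P[:3,:3].T@(np.asarray(p)-P[:3,3])); return q[:2]/q[2]
E
python3 - <<'E'
from h import *
t,s=load("pics/top0.pkl"),load("pics/scene0.pkl")
a=crop(t,130,158,78,120,5);b=crop(s,260,118,76,85,5)
b=cv2.copyMakeBorder(b,0,600-b.shape[0],0,0,0)
cv2.imwrite("pics/br.png",np.hstack([a,b]))
a=crop(t,308,238,90,48,8);b=crop(s,100,172,78,78,7)
cv2.imwrite("pics/rt.png",a);cv2.imwrite("pics/rs.png",b)
E
```

```text
(no output)
```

View pics/br.png

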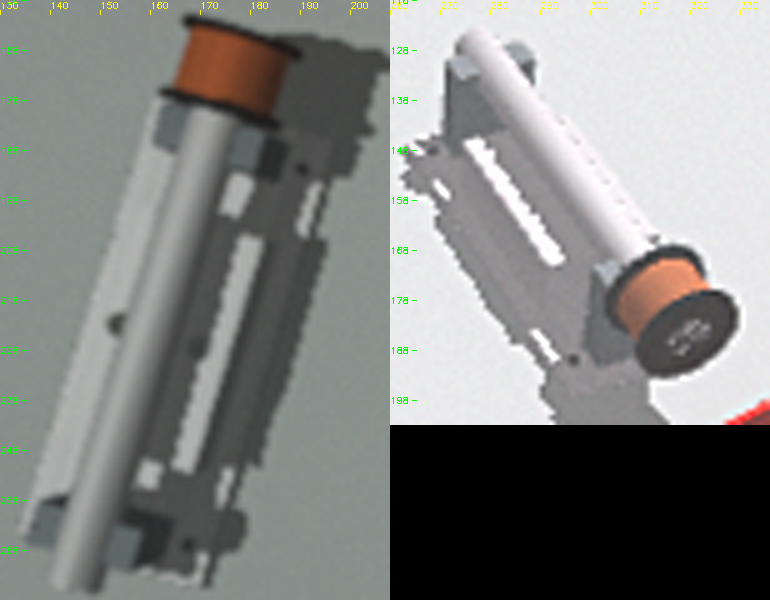

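View pics/rt.png

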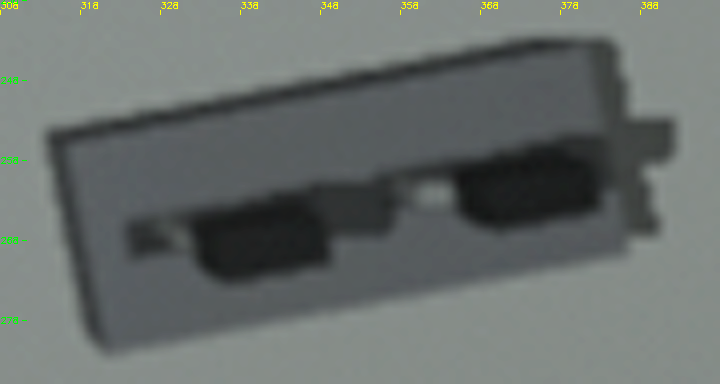

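View pics/rs.png

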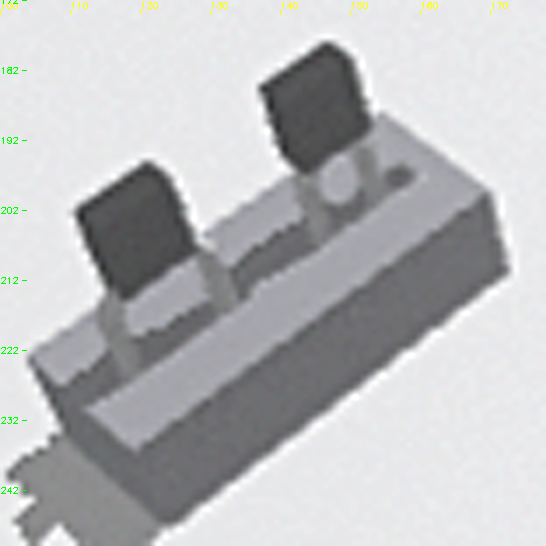

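The wide clamp is the one with the larger leg spread. It sits left in the scene view (legs at about 118 and 131) and right in the top view (about (375,260)). The hole dots in the top view are at about (153.4,222.8) and (169.6,227.4). I'll fit the poses from these.

```bash
cat > fit.py <<'E'
from h import *
from scipy.optimize import least_squares,minimize
t,s=load("pics/top0.pkl"),load("pics/scene0.pkl")
Rz=lambda a:np.array([[np.cos(a),-np.sin(a),0],[np.sin(a),np.cos(a),0],[0,0,1]])
# stand
a=ray(t,145.7,272,.062);b=ray(t,172.8,184,.062);d=(b-a)[:2];yb=np.arctan2(d[1],d[0]);print("tube",a,b,"yaw",yb)
end=ray(t,146,276.5,.062);print("end",end)
for p in((153.4,222.8),(169.6,227.4)):
    h=ray(t,*p,.045);r=(Rz(-yb)@(h-a));print("hole",h.round(4),"along from tube pt",r.round(4))
for n,p in(("scene tube far end",(277,124.5)),("scene",(305,166))): print(n,ray(s,*p,.062), (Rz(-yb)@(ray(s,*p,.062)-a)).round(4))
# rack
obs=[(s,(119.3,236.3),.045),(s,(170,199.1),.045),(s,(155,188),.045),(s,(104.3,223),.045),(s,(124.3,247.3),0),(s,(172.6,210.9),0),(t,(314,254.5),0),(t,(386.8,269.5),.045),(t,(321.4,282),.045)]
W=[np.array(ray(c,*p,z)) for c,p,z in obs]
for w in W: print(w.round(4))
# clamp block silhouettes
def mask(c,x0,y0,x1,y1,th):
    m=np.zeros(c["color"].shape[:2],np.uint8);m[y0:y1,x0:x1]=(c["color"][y0:y1,x0:x1].max(2)<th);return m
box=np.array([[i,j,k] for i in(-.007,.007) for j in(-.015,.015) for k in(-.020,.016)])
from scipy.spatial.transform import Rotation as R
def fit(regs,x0):
    ms=[mask(*r) for r in regs]; print("areas",[m.sum() for m in ms])
    def cost(p):
        M=R.from_euler("zyx",[p[2],p[3],p[4]]).as_matrix(); c0=0
        tip=np.array([p[0],p[1],.015]); P=tip+(box+[0,0,.084])@M.T
        for (c,*_),m in zip(regs,ms):
            q=np.array([proj(c,v) for v in P]); hull=cv2.convexHull((q*8).astype(np.float32)).round().astype(int)
            f=np.zeros((384*8//1,512*8),np.uint8) if 0 else None
            x0,y0=np.floor(q.min(0)).astype(int)-8;x1,y1=np.ceil(q.max(0)).astype(int)+8
            f=np.zeros(((y1-y0)*8,(x1-x0)*8),np.uint8);cv2.fillConvexPoly(f,hull.astype(np.int32)-np.array([x0,y0],np.int32)*8+4,1)
            a=cv2.resize(f.astype(np.float32),(x1-x0,y1-y0),interpolation=cv2.INTER_AREA)
            full=np.zeros(m.shape,np.float32);full[y0:y1,x0:x1]=a;c0+=np.abs(full-m).sum()
        return c0+ 2*((p[3]/.05)**2+(p[4]/.05)**2)
    best=min((minimize(cost,np.array(x0),method="Nelder-Mead",options=dict(initial_simplex=np.array(x0)+np.vstack([np.zeros(5),np.diag([.006,.006,s*.1,.03,.03])]),maxiter=500)) for s in(1,-1)),key=lambda r:r.fun)
    p=best.x;M=R.from_euler("zyx",p[2:]).as_matrix();print("fit",p.round(4),best.fun,"grip",(np.array([p[0],p[1],.015])+M@[0,0,.084]).round(4))
if __name__=="__main__":
    top=ray(t,374,262,.10);
    yr=np.arctan2(*( (W[1]-W[0])[:2][::-1]))-np.pi/2;print("rack yaw",yr,top)
    fit([(t,362,253,388,268,62),(s,108,192,130,217,85)],[top[0],top[1],yr,0,0])
E
python3 fit.py
python3 - <<'E'
from h import *
t,s=load("pics/top0.pkl"),load("pics/scene0.pkl")
print(t["color"][260,360:390].max(1));print(s["color"][205,105:135].max(1))
E
```

```text
tube [0.41428554 0.24694339 0.062     ] [0.61130832 0.19584009 0.062     ] yaw -0.25378502107076184
end [0.40452642 0.24577011 0.062     ]
hole [0.5231 0.2398 0.045 ] along from tube pt [ 0.1071  0.0204 -0.017 ]
hole [0.5136 0.2023 0.045 ] along from tube pt [ 0.1073 -0.0182 -0.017 ]
scene tube far end [0.40155754 0.25985955 0.062     ] [-0.0156  0.0093  0.    ]
scene [0.58340039 0.20489626 0.062     ] [0.1743 0.0018 0.    ]
[ 0.4925 -0.2754  0.045 ]
[ 0.4606 -0.1295  0.045 ]
[ 0.4044 -0.1418  0.045 ]
[ 0.4357 -0.2878  0.045 ]
[ 0.4915 -0.2749  0.    ]
[ 0.4604 -0.1299  0.    ]
[ 0.4579 -0.1329  0.    ]
[ 0.4316 -0.2905  0.045 ]
[ 0.4003 -0.144   0.045 ]
rack yaw 0.2152920826446738 [ 0.45180795 -0.24634114  0.1       ]
areas [np.uint64(317), np.uint64(218)]
fit [ 0.4561 -0.2412  0.3583 -0.023   0.0444] 185.8906262427163 grip [ 0.4542 -0.2449  0.0989]
[44 49 49 47 35 17 16 17 16 19 19 20 20 20 20 21 20 20 20 20 20 19 25 33
 38 43 44 47 63 86]
[157 155 156 156 157 158 123  43  50  54  53  57  56  52  53  54  53  53
  53  54  54  48  85 145 112 112 112 112 115 113]
```

```bash
sed -i 's/268,62)/268,29)/' fit.py; python3 fit.py | tail -3
python3 - <<'E'
from workcell import *
from scipy.spatial.transform import Rotation as R
import numpy as np
s=get_state();M=R.from_rotvec(s["tcp_rot"]).as_matrix();print(M.round(4))
E
```

```text
rack yaw 0.2152920826446738 [ 0.45180795 -0.24634114  0.1       ]
areas [np.uint64(137), np.uint64(218)]
fit [ 0.4523 -0.2454  0.1873  0.0231 -0.0016] 59.8210579289398 grip [ 0.4542 -0.2452  0.099 ]
[[-7.000e-04 -9.667e-01  2.559e-01]
 [-1.900e-03  2.559e-01  9.667e-01]
 [-1.000e+00  2.000e-04 -2.000e-03]]
```

```bash
cat > go.py <<'E'
import sys,numpy as np
from workcell import get_state
from scipy.spatial.transform import Rotation as R
def go(x,y,z,yaw):
    s=get_state();M=R.from_rotvec(s["tcp_rot"]).as_matrix();p=s["ee_pos"]
    cur=np.arctan2(M[1,2],M[0,2]); yaw=cur+(yaw-cur+np.pi/2)%np.pi-np.pi/2
    zz=np.array([np.cos(yaw),np.sin(yaw),0]);xx=np.array([0,0,-1.]);T=np.array([xx,np.cross(zz,xx),zz]).T
    sh=M.T@(np.array([x,y,z])-p)/.25; tu=R.from_matrix(M.T@T).as_rotvec()/.5
    print("clk",round(s["clock"],2),"pos",p.round(4),"yaw",round(cur,3),"F",s["force"].round(1),"gap",round(s["finger_gap"],4),"q",s["q"].round(2))
    print("shift",sh.round(4),"turn",tu.round(4))
go(*map(float,sys.argv[1:5]))
E
python3 go.py 0.454 -0.245 0.22 0.205
```

```text
clk 0.1 pos [0.1406 0.5313 0.2302] yaw 1.312 F [ 1.4 -0.3 -0.7] gap 0.0853 q [ 1.21  0.09  1.37 -0.    1.68 -0.1 ]
shift [ 0.046  -2.0065 -2.6807] turn [ 2.214e+00 -3.900e-03  1.900e-03]
```

Call:
play_rows:
  targets:
    - [0, -0.74, -1, 0.8, 0, 0]
    - [0, -0.74, -1, 0.8, 0, 0]
    - [0, -0.74, -1, 0.8, 0, 0]
    - [0, -0.74, -1, 0.8, 0, 0]
    - [0, -0.74, -1, 0.8, 0, 0]
    - [0, -0.74, -1, 0.8, 0, 0]
    - [0, -0.74, -1, 0.8, 0, 0]
    - [0, -0.74, -1, 0.8, 0, 0]
    - [0, -0.74, -1, 0.8, 0, 0]
    - [0, -0.74, -1, 0.8, 0, 0]
  jaw: 0

```text
clock: 0.93
ee_pos: [0.2558, 0.242, 0.2311]
tcp_rot: [-0.709, 1.452, 0.71]
force: [0.4, -0.3, 0.6]
finger_gap: 0.0852
```

```bash
python3 go.py 0.454 -0.245 0.22 0.205
```

```text
clk 0.93 pos [0.2558 0.242  0.2311] yaw 0.909 F [ 0.4 -0.3  0.6] gap 0.0852 q [ 0.6  -0.37  1.77  0.    1.74 -0.31]
shift [ 0.0431 -1.8227 -1.0496] turn [ 1.408e+00  5.000e-04 -1.300e-03]
```

Call:
play_rows:
  targets:
    - [0, -0.95, -0.5, 0.75, 0, 0]
    - [0, -0.95, -0.5, 0.75, 0, 0]
    - [0, -0.95, -0.5, 0.75, 0, 0]
    - [0, -0.95, -0.5, 0.75, 0, 0]
    - [0, -0.95, -0.5, 0.75, 0, 0]
    - [0, -0.95, -0.5, 0.75, 0, 0]
    - [0, -0.95, -0.5, 0.75, 0, 0]
    - [0, -0.95, -0.5, 0.75, 0, 0]
    - [0, -0.95, -0.5, 0.75, 0, 0]
    - [0, -0.95, -0.5, 0.75, 0, 0]

```text
clock: 1.77
ee_pos: [0.3668, -0.0002, 0.231]
tcp_rot: [-0.421, 1.53, 0.424]
force: [0.1, 0.4, -0.6]
finger_gap: 0.0855
```

```bash
python3 go.py 0.454 -0.245 0.20 0.205
```

```text
clk 1.77 pos [ 3.668e-01 -2.000e-04  2.310e-01] yaw 0.539 F [ 0.1  0.4 -0.6] gap 0.0855 q [-0.16 -0.33  1.75  0.    1.73 -0.7 ]
shift [ 0.1225 -1.0197 -0.2034] turn [ 0.6681 -0.0009 -0.003 ]
```

Call:
play_rows:
  targets:
    - [0.12, -1, -0.2, 0.67, 0, 0]
    - [0.12, -1, -0.2, 0.67, 0, 0]
    - [0.12, -1, -0.2, 0.67, 0, 0]
    - [0.12, -1, -0.2, 0.67, 0, 0]
    - [0.12, -1, -0.2, 0.67, 0, 0]
    - [0.12, -1, -0.2, 0.67, 0, 0]
    - [0.12, -1, -0.2, 0.67, 0, 0]
    - [0.12, -1, -0.2, 0.67, 0, 0]
    - [0.12, -1, -0.2, 0.67, 0, 0]
    - [0.12, -1, -0.2, 0.67, 0, 0]

```text
clock: 2.6
ee_pos: [0.4521, -0.2396, 0.2018]
tcp_rot: [-0.16, 1.564, 0.161]
force: [0.7, 0.8, -0.8]
finger_gap: 0.0852
```

```bash
python3 go.py 0.454 -0.245 0.08 0.205
```

```text
clk 2.6 pos [ 0.4521 -0.2396  0.2018] yaw 0.205 F [ 0.7  0.8 -0.8] gap 0.0852 q [-0.6   0.01  1.51  0.    1.62 -0.8 ]
shift [ 0.4873 -0.0228  0.0028] turn [-0.0001  0.0013 -0.0009]
```

Call:
play_rows:
  targets:
    - [0.2, -0.022, 0.003, 0, 0, 0]
    - [0.4, -0.022, 0.003, 0, 0, 0]
    - [0.48, -0.022, 0.003, 0, 0, 0]
    - [0.487, -0.022, 0.003, 0, 0, 0]
    - [0.487, -0.022, 0.003, 0, 0, 0]
    - [0.487, -0.022, 0.003, 0, 0, 0]

```text
clock: 3.1
ee_pos: [0.455, -0.2469, 0.0823]
tcp_rot: [-0.162, 1.562, 0.158]
force: [0.1, 0.2, 0.6]
finger_gap: 0.0855
```

```bash
python3 go.py 0.454 -0.245 0.08 0.205
python3 - <<'E'
from h import *
from workcell import capture
s=capture("scene");t=capture("top")
a=crop(s,90,130,100,110,5);b=crop(t,335,215,60,110,5)
cv2.imwrite("pics/g1.png",np.hstack([a,b]))
E
```

```text
clk 3.1 pos [ 0.455  -0.2469  0.0823] yaw 0.204 F [0.1 0.2 0.6] gap 0.0855 q [-0.61  0.09  1.67  0.    1.38 -0.81]
shift [ 0.0091  0.0082 -0.0025] turn [-0.0027  0.0058  0.0054]
```

View pics/g1.png

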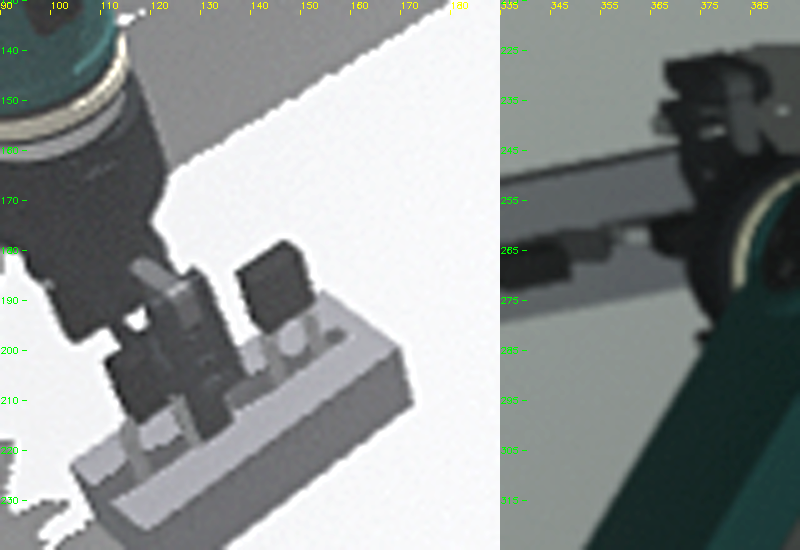

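The front finger (about (128,205)) stands in front of the wide clamp's block (115,208), and the narrow clamp is clear. Closing now.

Call:
play_rows:
  targets:
    - [0.009, 0.006, -0.003, 0, 0, 0]
    - [0.009, 0.006, -0.003, 0, 0, 0]
    - [0.009, 0.006, -0.003, 0, 0, 0]
    - [0.009, 0.006, -0.003, 0, 0, 0]
    - [0.009, 0.006, -0.003, 0, 0, 0]
    - [0.009, 0.006, -0.003, 0, 0, 0]
    - [0.009, 0.006, -0.003, 0, 0, 0]
    - [0.009, 0.006, -0.003, 0, 0, 0]
    - [0.009, 0.006, -0.003, 0, 0, 0]
    - [0.009, 0.006, -0.003, 0, 0, 0]
    - [0.009, 0.006, -0.003, 0, 0, 0]
    - [0.009, 0.006, -0.003, 0, 0, 0]
  jaw: 1

```text
clock: 4.2
ee_pos: [0.4527, -0.246, 0.0774]
tcp_rot: [-0.159, 1.565, 0.158]
force: [-0.8, 0.1, 2.5]
finger_gap: 0.0133
```

```bash
python3 go.py 0.454 -0.245 0.2 0.205
```

```text
clk 4.2 pos [ 0.4527 -0.246   0.0774] yaw 0.202 F [-0.8  0.1  2.5] gap 0.0133 q [-0.61  0.09  1.68 -0.    1.37 -0.81]
shift [-0.4903  0.0026  0.006 ] turn [-0.0059  0.0001  0.0004]
```

Call:
play_rows:
  targets:
    - [-0.03, 0, 0, 0, 0, 0]
    - [-0.08, 0, 0, 0, 0, 0]
    - [-0.15, 0, 0, 0, 0, 0]
    - [-0.25, 0, 0, 0, 0, 0]
    - [-0.37, 0, 0, 0, 0, 0]
    - [-0.49, 0, 0, 0, 0, 0]
    - [-0.55, 0, 0, 0, 0, 0]
    - [-0.55, 0, 0, 0, 0, 0]
    - [-0.55, 0, 0, 0, 0, 0]

```text
clock: 4.95
ee_pos: [0.4528, -0.2459, 0.2151]
tcp_rot: [-0.159, 1.564, 0.158]
force: [-0.3, 0.1, -2.8]
finger_gap: 0.0136
```

```bash
python3 go.py 0.518 0.221 0.21 -0.254
```

```text
clk 4.95 pos [ 0.4528 -0.2459  0.2151] yaw 0.202 F [-0.3  0.1 -2.8] gap 0.0136 q [-0.61  0.01  1.48  0.    1.65 -0.81]
shift [0.0197 1.7773 0.6303] turn [0.9121 0.002  0.001 ]
```

Call:
play_rows:
  targets:
    - [0.01, 0.15, 0.05, 0.1, 0, 0]
    - [0.01, 0.3, 0.1, 0.2, 0, 0]
    - [0.01, 0.45, 0.16, 0.3, 0, 0]
    - [0.01, 0.6, 0.21, 0.4, 0, 0]
    - [0.01, 0.75, 0.26, 0.46, 0, 0]
    - [0.01, 0.9, 0.32, 0.46, 0, 0]
    - [0.01, 0.9, 0.32, 0.46, 0, 0]
    - [0.01, 0.9, 0.32, 0.46, 0, 0]

```text
clock: 5.62
ee_pos: [0.4846, -0.0071, 0.2094]
tcp_rot: [0.019, 1.576, -0.018]
force: [-0.3, -0.4, -2.2]
finger_gap: 0.0134
```

```bash
python3 go.py 0.518 0.221 0.19 -0.254
```

```text
clk 5.62 pos [ 0.4846 -0.0071  0.2094] yaw -0.023 F [-0.3 -0.4 -2.2] gap 0.0134 q [-0.13 -0.05  1.55 -0.    1.64 -0.11]
shift [0.0775 0.9152 0.1128] turn [ 4.619e-01 -1.060e-02  2.000e-04]
```

Call:
play_rows:
  targets:
    - [0.02, 0.15, 0.02, 0.1, 0, 0]
    - [0.03, 0.3, 0.03, 0.2, 0, 0]
    - [0.04, 0.45, 0.05, 0.3, 0, 0]
    - [0.05, 0.6, 0.07, 0.4, 0, 0]
    - [0.06, 0.75, 0.09, 0.46, -0.01, 0]
    - [0.077, 0.88, 0.11, 0.46, -0.01, 0]
    - [0.077, 0.915, 0.113, 0.46, -0.01, 0]
    - [0.077, 0.915, 0.113, 0.46, -0.01, 0]
    - [0.077, 0.915, 0.113, 0.46, -0.01, 0]
    - [0.077, 0.915, 0.113, 0.46, -0.01, 0]

```text
clock: 6.45
ee_pos: [0.5205, 0.2163, 0.1924]
tcp_rot: [0.203, 1.557, -0.206]
force: [-0.0, -0.2, -1.2]
finger_gap: 0.0131
```

```bash
python3 go.py 0.518 0.221 0.15 -0.254
python3 - <<'E'
from h import *
from workcell import capture
s=capture("scene");t=capture("top");pickle.dump(s,open("pics/s2.pkl","wb"));pickle.dump(t,open("pics/t2.pkl","wb"))
a=crop(s,250,70,90,110,5);b=crop(t,130,158,70,120,5)
a=cv2.copyMakeBorder(a,0,50,0,0,0)
cv2.imwrite("pics/p1.png",np.hstack([a,b]))
E
```

```text
clk 6.45 pos [0.5205 0.2163 0.1924] yaw -0.26 F [-0.  -0.2 -1.2] gap 0.0131 q [ 0.3   0.13  1.4  -0.    1.61  0.56]
shift [ 0.1696  0.0156 -0.0153] turn [-0.0126  0.0084  0.0023]
```

View pics/p1.png

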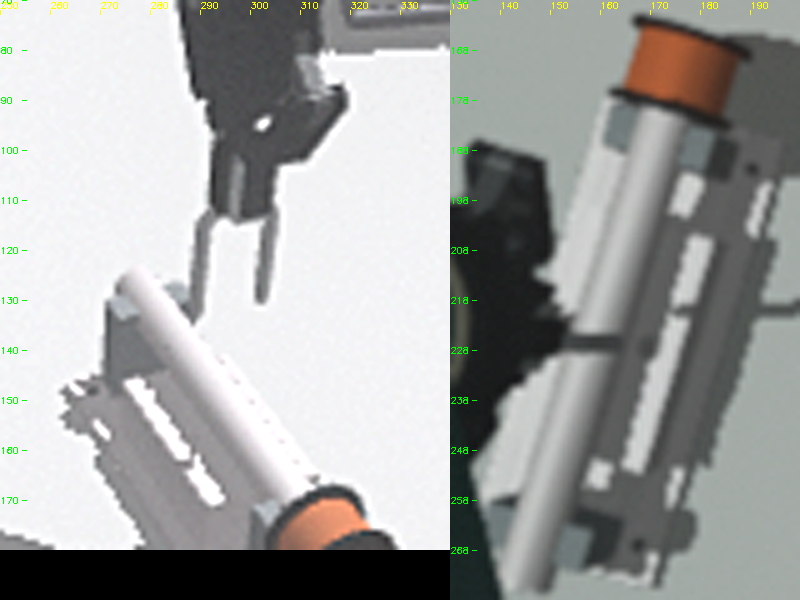

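Run:
```python
from h import *
s,t=load("pics/s2.pkl"),load("pics/t2.pkl")
p=np.array([.5205,.2163,.130]);d=np.array([np.sin(.26),np.cos(.26),0])*.019
for k in(1,-1): print(k,proj(s,p+k*d).round(1),proj(t,p+k*d).round(1))
e=np.array([np.cos(.26),-np.sin(.26),0])*.01
print("1cm along tube",proj(s,p+d+e)-proj(s,p+d),proj(t,p+e)-proj(t,p))
print("hole centres in scene/top for est",[ (proj(s,[*h,.045]),proj(t,[*h,.045])) for h in((.5231,.2398),(.5136,.2023))])
```

```text
1 [301.2 130. ] [145.2 221.3]
-1 [288.1 133.3] [162.6 226.5]
1cm along tube [1.77024211 2.22157891] [ 1.47138021 -4.65275063]
hole centres in scene/top for est [(array([298.93453078, 153.45390046]), array([153.40122416, 222.78604806])), (array([286.45317293, 156.99424743]), array([169.62026746, 227.38088306]))]
```

Call:
play_rows:
  targets:
    - [0.04, 0.016, -0.015, -0.012, 0.008, 0]
    - [0.08, 0.016, -0.015, -0.012, 0.008, 0]
    - [0.12, 0.016, -0.015, -0.012, 0.008, 0]
    - [0.16, 0.016, -0.015, -0.012, 0.008, 0]
    - [0.17, 0.016, -0.015, -0.012, 0.008, 0]
    - [0.17, 0.016, -0.015, -0.012, 0.008, 0]
    - [0.17, 0.016, -0.015, -0.012, 0.008, 0]
    - [0.17, 0.016, -0.015, -0.012, 0.008, 0]

```text
clock: 7.22
ee_pos: [0.5185, 0.2234, 0.1511]
tcp_rot: [0.198, 1.56, -0.197]
force: [0.5, 0.2, -1.6]
finger_gap: 0.0134
```

```bash
python3 go.py 0.5183 0.2207 0.112 -0.254
```

```text
clk 7.22 pos [0.5185 0.2234 0.1511] yaw -0.252 F [ 0.5  0.2 -1.6] gap 0.0134 q [0.31 0.15 1.46 0.   1.53 0.56]
shift [ 0.1564 -0.011   0.0017] turn [ 0.0042  0.0038 -0.0024]
```

Call:
play_rows:
  targets:
    - [0, -0.01, 0.002, 0, 0, 0]
    - [0, -0.01, 0.002, 0, 0, 0]
    - [0, -0.01, 0.002, 0, 0, 0]
    - [0, -0.01, 0.002, 0, 0, 0]
    - [0, -0.01, 0.002, 0, 0, 0]

```text
clock: 7.63
ee_pos: [0.518, 0.2208, 0.1508]
tcp_rot: [0.198, 1.56, -0.197]
force: [0.3, -0.3, -0.7]
finger_gap: 0.013
```

```bash
for i in 1 2; do python3 go.py 0.5183 0.2207 0.112 -0.254;done
python3 - <<'E'
from h import *
from workcell import capture
t=capture("top");s=capture("scene");pickle.dump(s,open("pics/s3.pkl","wb"));pickle.dump(t,open("pics/t3.pkl","wb"))
a=crop(s,265,85,80,100,5);b=crop(t,130,180,70,80,5)
b=cv2.copyMakeBorder(b,0,100,0,0,0)
cv2.imwrite("pics/p2.png",np.hstack([a,b]))
E
```

```text
clk 7.63 pos [0.518  0.2208 0.1508] yaw -0.252 F [ 0.3 -0.3 -0.7] gap 0.013 q [0.3  0.14 1.47 0.   1.53 0.55]
shift [ 1.55e-01 -1.00e-04  9.00e-04] turn [ 0.004   0.0025 -0.0017]
clk 7.63 pos [0.518  0.2208 0.1508] yaw -0.252 F [ 0.3 -0.3 -0.7] gap 0.013 q [0.3  0.14 1.47 0.   1.53 0.55]
shift [ 1.55e-01 -1.00e-04  9.00e-04] turn [ 0.004   0.0025 -0.0017]
```

View pics/p2.png

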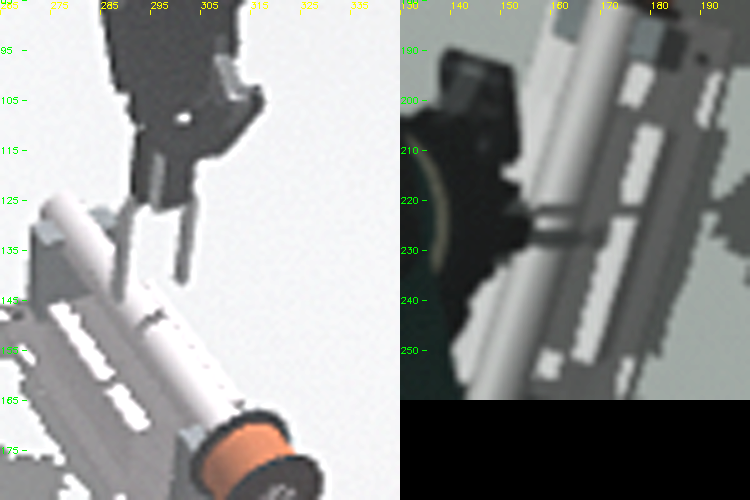

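Both legs straddle the tube. In the top view the near leg tip at about (168,227) matches the hole at (169.6,227.4). Descending gently.

Call:
play_rows:
  targets:
    - [0.03, 0, 0.001, 0, 0, 0]
    - [0.06, 0, 0.001, 0, 0, 0]
    - [0.09, 0, 0.001, 0, 0, 0]
    - [0.12, 0, 0.001, 0, 0, 0]
    - [0.14, 0, 0.001, 0, 0, 0]
    - [0.15, 0, 0.001, 0, 0, 0]
    - [0.155, 0, 0.001, 0, 0, 0]
    - [0.155, 0, 0.001, 0, 0, 0]
    - [0.155, 0, 0.001, 0, 0, 0]

```text
clock: 8.48
ee_pos: [0.5185, 0.2208, 0.1121]
tcp_rot: [0.198, 1.56, -0.197]
force: [0.2, 0.5, -0.9]
finger_gap: 0.0137
```

```bash
python3 go.py 0.5183 0.2207 0.104 -0.254
```

```text
clk 8.48 pos [0.5185 0.2208 0.1121] yaw -0.252 F [ 0.2  0.5 -0.9] gap 0.0137 q [0.3  0.17 1.52 0.   1.45 0.55]
shift [ 0.0325 -0.0005 -0.0009] turn [ 0.004   0.0031 -0.002 ]
```

Call:
play_rows:
  targets:
    - [0.004, 0, 0, 0, 0, 0]
    - [0.008, 0, 0, 0, 0, 0]
    - [0.012, 0, 0, 0, 0, 0]
    - [0.016, 0, 0, 0, 0, 0]
    - [0.02, 0, 0, 0, 0, 0]
    - [0.024, 0, 0, 0, 0, 0]
    - [0.024, 0, 0, 0, 0, 0]
    - [0.024, 0, 0, 0, 0, 0]

```text
clock: 9.15
ee_pos: [0.5182, 0.2207, 0.1057]
tcp_rot: [0.198, 1.561, -0.197]
force: [-0.5, 0.1, -2.1]
finger_gap: 0.0133
```

Call:
play_rows:
  targets:
    - [0.003, 0, 0, 0, 0, 0]
    - [0.006, 0, 0, 0, 0, 0]
    - [0.009, 0, 0, 0, 0, 0]
    - [0.009, 0, 0, 0, 0, 0]
    - [0.009, 0, 0, 0, 0, 0]

```text
clock: 9.57
ee_pos: [0.5182, 0.2207, 0.1034]
tcp_rot: [0.198, 1.561, -0.197]
force: [-0.4, -0.6, -1.5]
finger_gap: 0.0134
```

Call:
play_rows:
  targets:
    - [0.003, 0, 0, 0, 0, 0]
    - [0.006, 0, 0, 0, 0, 0]
    - [0.009, 0, 0, 0, 0, 0]
    - [0.012, 0, 0, 0, 0, 0]
    - [0.012, 0, 0, 0, 0, 0]
    - [0.012, 0, 0, 0, 0, 0]

```text
clock: 10.07
ee_pos: [0.5182, 0.2207, 0.1005]
tcp_rot: [0.198, 1.561, -0.197]
force: [0.1, 0.7, -1.7]
finger_gap: 0.0132
```

Call:
play_rows:
  targets:
    - [0.003, 0, 0, 0, 0, 0]
    - [0.006, 0, 0, 0, 0, 0]
    - [0.009, 0, 0, 0, 0, 0]
    - [0.012, 0, 0, 0, 0, 0]
    - [0.012, 0, 0, 0, 0, 0]
    - [0.012, 0, 0, 0, 0, 0]

```text
clock: 10.57
ee_pos: [0.5183, 0.2208, 0.0975]
tcp_rot: [0.198, 1.561, -0.197]
force: [-0.8, -0.1, -1.9]
finger_gap: 0.0132
```

Call:
play_rows:
  targets:
    - [0.003, 0, 0, 0, 0, 0]
    - [0.006, 0, 0, 0, 0, 0]
    - [0.009, 0, 0, 0, 0, 0]
    - [0.012, 0, 0, 0, 0, 0]
    - [0.016, 0, 0, 0, 0, 0]
    - [0.016, 0, 0, 0, 0, 0]

```text
clock: 11.07
ee_pos: [0.5187, 0.221, 0.094]
tcp_rot: [0.199, 1.56, -0.197]
force: [0.5, 2.6, 1.1]
finger_gap: 0.0132
```

Call:
play_rows:
  targets:
    - [0.004, 0, 0, 0, 0, 0]
    - [0.008, 0, 0, 0, 0, 0]
    - [0.012, 0, 0, 0, 0, 0]
    - [0.016, 0, 0, 0, 0, 0]
    - [0.016, 0, 0, 0, 0, 0]

```text
clock: 11.48
ee_pos: [0.5186, 0.2208, 0.0894]
tcp_rot: [0.199, 1.56, -0.197]
force: [1.6, 1.0, 1.6]
finger_gap: 0.0135
```

Call:
play_rows:
  targets:
    - [0.004, 0, 0, 0, 0, 0]
    - [0.008, 0, 0, 0, 0, 0]
    - [0.012, 0, 0, 0, 0, 0]
    - [0.016, 0, 0, 0, 0, 0]
    - [0.02, 0, 0, 0, 0, 0]
    - [0.024, 0, 0, 0, 0, 0]
    - [0.028, 0, 0, 0, 0, 0]
    - [0.032, 0, 0, 0, 0, 0]
    - [0.032, 0, 0, 0, 0, 0]

```text
clock: 12.23
ee_pos: [0.5181, 0.2208, 0.081]
tcp_rot: [0.198, 1.561, -0.197]
force: [1.5, 2.7, -0.1]
finger_gap: 0.0132
```

Call:
play_rows:
  targets:
    - [0.003, 0, 0, 0, 0, 0]
    - [0.006, 0, 0, 0, 0, 0]
    - [0.009, 0, 0, 0, 0, 0]
    - [0.009, 0, 0, 0, 0, 0]

```text
clock: 12.57
ee_pos: [0.5182, 0.2208, 0.079]
tcp_rot: [0.198, 1.561, -0.197]
force: [0.8, 3.0, -0.4]
finger_gap: 0.0134
```

Call:
play_rows:
  targets:
    - [0.002, 0, 0, 0, 0, 0]
    - [0.004, 0, 0, 0, 0, 0]
    - [0.004, 0, 0, 0, 0, 0]

```text
clock: 12.82
ee_pos: [0.5183, 0.2207, 0.0782]
tcp_rot: [0.198, 1.561, -0.197]
force: [0.5, 3.0, -0.4]
finger_gap: 0.0135
```

Call:
play_rows:
  targets:
    - [0.002, 0, 0, 0, 0, 0]
    - [0.004, 0, 0, 0, 0, 0]
    - [0.004, 0, 0, 0, 0, 0]

```text
clock: 13.07
ee_pos: [0.5183, 0.2207, 0.0773]
tcp_rot: [0.198, 1.561, -0.197]
force: [1.0, 3.9, 1.6]
finger_gap: 0.0133
```

Call:
play_rows:
  targets:
    - [0.002, 0, 0, 0, 0, 0]
    - [0.003, 0, 0, 0, 0, 0]
    - [0.003, 0, 0, 0, 0, 0]

```text
clock: 13.32
ee_pos: [0.5184, 0.2208, 0.0772]
tcp_rot: [0.198, 1.56, -0.197]
force: [-0.5, 2.6, 4.8]
finger_gap: 0.0136
```

Call:
play_rows:
  targets:
    - [0.002, 0, 0, 0, 0, 0]
    - [0.004, 0, 0, 0, 0, 0]
    - [0.004, 0, 0, 0, 0, 0]

```text
clock: 13.57
ee_pos: [0.5185, 0.2208, 0.0771]
tcp_rot: [0.199, 1.56, -0.197]
force: [-1.8, 2.2, 8.2]
finger_gap: 0.0134
```

Call:
play_rows:
  targets:
    - [0.002, 0, 0, 0, 0, 0]
    - [0.003, 0, 0, 0, 0, 0]
    - [0.003, 0, 0, 0, 0, 0]

```text
clock: 13.82
ee_pos: [0.5185, 0.2208, 0.077]
tcp_rot: [0.198, 1.56, -0.197]
force: [-3.0, 1.7, 11.1]
finger_gap: 0.0135
```

It reached a hard stop at TCP z 0.077, as predicted for home, with about 13 N. I'll ease off and open.

Call:
play_rows:
  targets:
    - [-0.006, 0, 0, 0, 0, 0]
    - [-0.008, 0, 0, 0, 0, 0]
    - [-0.008, 0, 0, 0, 0, 0]

```text
clock: 14.07
ee_pos: [0.5184, 0.2208, 0.0771]
tcp_rot: [0.198, 1.56, -0.197]
force: [-0.4, 3.4, 5.0]
finger_gap: 0.0133
```

Call:
play_rows:
  targets:
    - [0, 0, 0, 0, 0, 0]
    - [0, 0, 0, 0, 0, 0]
    - [0, 0, 0, 0, 0, 0]
    - [0, 0, 0, 0, 0, 0]
    - [0, 0, 0, 0, 0, 0]
    - [0, 0, 0, 0, 0, 0]
    - [0, 0, 0, 0, 0, 0]
    - [0, 0, 0, 0, 0, 0]
    - [0, 0, 0, 0, 0, 0]
    - [0, 0, 0, 0, 0, 0]
  jaw: 0

```text
clock: 14.9
ee_pos: [0.5183, 0.2207, 0.0768]
tcp_rot: [0.198, 1.561, -0.197]
force: [-0.1, -0.2, -0.8]
finger_gap: 0.0857
```

Call:
play_rows:
  targets:
    - [-0.04, 0, 0, 0, 0, 0]
    - [-0.1, 0, 0, 0, 0, 0]
    - [-0.2, 0, 0, 0, 0, 0]
    - [-0.35, 0, 0, 0, 0, 0]
    - [-0.5, 0, 0, 0, 0, 0]
    - [-0.6, 0, 0, 0, 0, 0]
    - [-0.6, 0, 0, 0, 0, 0]
    - [-0.6, 0, 0, 0, 0, 0]

```text
clock: 15.57
ee_pos: [0.5193, 0.2211, 0.2305]
tcp_rot: [0.2, 1.555, -0.195]
force: [0.2, 0.1, -0.7]
finger_gap: 0.0856
```

Call:
play_rows:
  targets:
    - [0, -0.15, 0, 0, 0, 0]
    - [0, -0.3, 0, 0, 0, 0]
    - [0, -0.45, 0, 0, 0, 0]
    - [0, -0.6, 0, 0, 0, 0]
    - [0, -0.7, 0, 0, 0, 0]
    - [0, -0.7, 0, 0, 0, 0]
    - [0, -0.7, 0, 0, 0, 0]
    - [0, -0.7, 0, 0, 0, 0]

```text
clock: 16.23
ee_pos: [0.4741, 0.0516, 0.2257]
tcp_rot: [0.199, 1.563, -0.197]
force: [-0.3, -0.7, 0.3]
finger_gap: 0.0855
```

Run:
```python
from h import *
from workcell import capture
t=capture("top");s=capture("scene");print()
a=crop(s,260,100,80,100,5);b=crop(t,130,158,70,120,5)
a=cv2.copyMakeBorder(a,0,100,0,0,0)
cv2.imwrite("pics/f.png",np.hstack([a,b]))
p=np.array([.5184,.2208,.1]);
for z in (.099+.016,.099-.020): print(proj(s,[.5184,.2208,z]).round(1),proj(t,[.5184,.2208,z]).round(1))
```

```text
[294.9 135.2] [153.6 224.9]
[293.7 145.8] [157.9 225. ]
```

View pics/f.png

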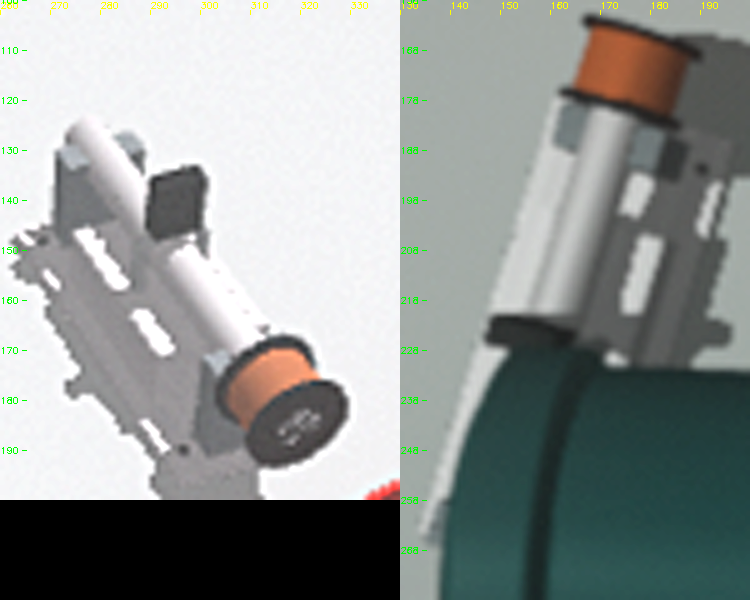

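The clamp stands upright on the tube. Its block spans about (294,135) to (293,146) in the scene view, which matches the predicted home position. Handing in.

```bash
python3 -c "
from workcell import *
print(close_job())"
```

```text
the job is handed in; nothing more can be done
None
```

The wide U-clamp is home on the coil boom: astride the tube, both legs in the block's holes, crown on the tube, and released. The job was handed in at about 16 s of the 64 s allowed.

- **Finding the holes:** I located both holes in the top camera image, and the legs went in at the first try.
- **Pushing home:** The push took only a few newtons. The clamp then stopped hard at tool tip height 0.077 m, as predicted for home. The highest end-of-move reading was about 11 N, roughly 13 N allowing for the load already on the sensor.
- **Last checks:** After release the force read near zero and the arm was lifted well clear. In the last scene image the grip block stands upright within about a pixel of its computed home position.
- **Disagreements:** The two cameras differ by about 3 mm. I used the arm's own position and the top camera, which agreed with each other.
- **Not checked:** The final picture covered only the stand. I did not photograph the narrow clamp, screwdriver, meter and bin again, but saw no sign of touching any of them.

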